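# Moisture probe held square on a tilted ukulele back

### The arm

A 7-joint arm with a two-finger parallel gripper is mounted at the origin on the work surface. World frame = base frame: x ahead of the robot, y to its left, z up, the work surface at z = 0. Lengths are in m, angles in rad, forces in N, time in s.
With the tool pointing down it reaches from about 0.425 to 0.825 m from the base axis. Payload 3.6 kg.
Tool frame: the origin (TCP) lies at the centre of the arm's flange, where the gripper is bolted on; the fingertips stand 186 mm ahead of it and the grasp point (between the pads) lies 167 mm ahead of it (env.pinch_z is the distance from the TCP to the grasp point, in m); z points along the fingers, y is the direction in which the jaws open and shut (so a half turn about z gives the same grasp; the last joint's range is limited). The gripper opens to 93 mm and grips with 3 to 60 N. Pads are 15 mm wide; open, the fingers measure 128 mm over their backs; the gripper's body (75 mm by 188 mm) begins 65 mm behind the grasp point.
Start: joints at [-1.151, 0.615, -0.013, 1.423, 0.008, 1.103, -0.04], TCP at [0.281, 0.586, 0.405] pointing down, gripper open.
Joint ranges: [-3.12, 3.12], [-0.3, 2.06], [-1.34, 1.32], [0.26, 2.42], [-1.36, 4.5], [0.01, 1.98], [-2.84, 2.84]. Speed limits (rad/s): [2.79, 2.79, 3.14, 3.14, 3.14, 3.14, 3.14].

### API

Orientations are given as [roll, pitch, yaw] about the fixed x, y, z axes, in that order (R = Rz(yaw) Ry(pitch) Rx(roll)).
In Python, from rig import env, ik, optics, order, monitor gives the robot as it stands. The module is installed in compiled form; this text tells all that it offers. Calls block until the motion is done:
- env.move_pose(position, orientation): joint-space move of the TCP to a pose.
- env.servo_line(position, max_speed=0.15, orientation=None): straight line of the TCP; orientation=None keeps the orientation; max_speed is the mean speed in m/s.
- env.set_joints(angles): joint-space move.
- env.set_gripper(opening, f_grip=None): opening from 0.0 (shut) to 1.0 (fully open); f_grip is the grip in N (None keeps the last); returns when the fingers have stopped.
- env.sleep(seconds).
- ik(position, orientation): joint angles nearest the present ones, or None.
- optics.get_image(name): name is "scene" or "top" or "wrist"; returns (picture, depth): 384x512x3 uint8, red, green, blue; 384x512 float32, m along the optical axis (not along the pixel's ray), 0 where there is no reading.
- optics.camera_params(name): a dict with "fx", "fy", "cx", "cy" (pixels), "k1" (the pictures are not rectified: a ray, as slopes to the right and down, at radius r is drawn at 1 + k1 r^2 times it, then the intrinsics apply), "extrinsics" (4x4, takes a point from world to camera coordinates); the wrist camera has in their place "T_tool_cam" (4x4, takes a point from camera to tool coordinates, whose origin is the TCP and whose axes are the flange's). Camera axes: x right, y down, z forward; pixel columns grow to the right and rows downward; lengths in m; the calibration is good to about 2 mm. A picture is of the moment at which its call begins: read the wrist's pose just before it. camera_params takes no time and is no camera call.
A pose or a line that the arm cannot do raises env.PlanningError and nothing moves.
- order.close_job(): hands the job in, once; it reports no verdict.
Readings, each from a call of its own:
- monitor.current_clock(): time.
- monitor.current_q(): joint angles.
- monitor.current_joint_vel(): joint speeds.
- monitor.current_effort(): joint torques, N m.
- monitor.current_tcp_pos(): TCP position.
- monitor.current_tcp_rot(): TCP orientation.
- monitor.current_wrist_force(): force on the tool from outside, world axes, zero at the start.
- monitor.current_moment(): the same for the moment, N m.
- monitor.current_width(): opening from 0.0 (shut) to 1.0 (fully open).
Only numpy, scipy, OpenCV 4.12 (cv2) and the standard library are available. Lean on these libraries where they do the work, as an engineer would, in place of code of your own. Each camera call takes 0.05 s, during which the arm holds its last target.

### The job

Take the yellow spring-tipped moisture probe out of the wooden tool rack, lower its nose between the two spreader sticks inside the ukulele body without leaning on the sticks or the sides, and hold its tip on the red dot, square to the tilted back, pressed lightly with about 3 N so that the spring plunger is roughly half in. Never ram it, and leave the cradle's tilt, the other tools and the loose things where they are. Finish while still holding the probe there: do not let go or put it down.

Things in the scene. Friction and masses are not known exactly. Their poses are not given: they have to be found in the camera images.
- probe: Probe, a 150 mm round stick, 0.12-0.2 kg, upright in one of the rack's holes. Origin at the relaxed tip, +z up its axis. From the tip: plunger 8 mm across, 10 mm rubber tip (z 0-12 mm shows), steel nose 16 mm (z 12-55), black flange 30 mm (z 55-60, rests on the rack's top), yellow handle 26 mm with black rings (z 60-150). Grip the handle from above, fingers along the axis, near z 118 mm.
- plunger (a joint): Spring plunger in the probe's nose: 0 = fully out, grows in m as the tip is pushed in along the probe's axis; bottoms at 0.010. Spring: 0.5 N to start, then 500 N per metre (3 N at 5 mm, 5.5 N at the bottom). The plunger itself weighs 12 g.
- probe_tip (a point): The plunger's rubber tip end (moves with the plunger); z axis along the probe towards its handle.
- spot (a point): Centre of the red dot (12 mm across, on a 26 mm white disc) on the inner face of the ukulele's back. Its z axis is the face's outward normal (up, leaning towards the robot by the tilt), y along the ukulele body, x along the spreader sticks. The normal through it is the middle of the gap between the sticks.
- board (a joint): Tilt of the work board that carries the ukulele body, rad: 0 = level, positive = its face leans towards the cradle's front (the robot's side). Very stiff hinge; not to be moved.
- plate: The ukulele's back, 280 mm long (y) by up to 200 mm wide (x), 3 mm thick, mid-brown wood, lying on the board. Origin at the centre of its underside, on the tilt axis, 55 mm above the table; the red dot is at x 0, y -50 mm, z 3 mm. A brace 12 mm high lies across at y 75 mm.
- sides: The ukulele's dark bent sides round the plate's edge (same frame and outline as the plate), 4 mm thick, 61 mm high above the board, with 18 clothes-pin clamps standing on the rim up to 95 mm above the board. They leave about 85 mm clear from the dot to the nearest clamp.
- spreaders: Two pale wooden spreader sticks wedged across the inside of the body along x, at y -25 mm and y -75 mm in the plate's frame (same origin), each 10 mm wide and from 39 to 53 mm above the board, so the clear gap between them is 40 mm, centred on the dot.
- rack: Wooden tool rack, fixed, 190 (x) by 50 (y) by 60 mm high, with three 21 mm through holes at x -60, 0 and +60 mm on its long axis. Origin at the centre of its underside. Close the fingers along its y axis to stay clear of the neighbouring tools.
- awl: Awl with a dark wooden handle in another hole of the rack, 126 mm long, handle up to 30 mm across; leave it. Origin on its axis 12 mm below its shaft's end.
- file: Round file with a blue handle in another hole of the rack, 126 mm long; leave it. Origin as for the awl.
- glue: White closed glue bottle with an orange cap, 54 mm across, 130 mm tall; leave it. Origin at the centre of its underside.
- pin_a: Loose clothes-pin clamp lying on the table, 75 x 10 x 17 mm; leave it. Origin at the centre of its underside.
- pin_b: Another loose clothes-pin clamp; leave it.
- pin_c: Another loose clothes-pin clamp, beside the rack; leave it.
- roll: Paper-coloured tape roll lying flat, 70 mm across, 24 mm high; leave it. Origin at the centre of its underside.
Things that resemble listed ones, but are neither listed nor needed, are in the scene too. Leave any turquoise look-alike of the probe alone.

How it is judged:
By the outcome, as a careful person would: the job done as asked, in the order asked, and still so for the second after the job is handed in, while the arm keeps its last pose, push and grip.
It also fails if it takes over 45 s, if anything falls off the work surface, if the arm or the gripper's body presses on something with over 40 N, if the wrist force passes 120 N, or if a joint passes its speed limit or range.

## Working session

There is one attempt and no reset: what is moved stays moved. The work goes in short steps, each a Python script; the robot and the scene stay as the last script left them, time stands still between calls to the robot, and variables do not carry over. Pictures are saved under pics/ and viewed, and the job is handed in when it is done.

```bash
mkdir -p pics; python3 - <<'E'
from rig import env, ik, optics, order, monitor
import cv2
print(monitor.current_clock(), monitor.current_tcp_pos(), monitor.current_tcp_rot(), monitor.current_wrist_force(), env.pinch_z)
for n in ("scene","top","wrist"):
    im,d=optics.get_image(n)
    import numpy as np
    np.savez(f"pics/{n}0.npz",im=im,d=d)
    cv2.imwrite(f"pics/{n}0.png",cv2.resize(im[:,:,::-1],(768,576)))
    print(n,optics.camera_params(n))
E
```

```text
0.0 [0.28070549 0.58591371 0.40360941] [-3.13907333e+00  2.17145580e-05  2.69481949e+00] [-0.48268857  0.18602306  0.43501961] 0.1673
scene {'fx': 482.9114967007659, 'fy': 482.9114967007659, 'cx': 260.45002282124386, 'cy': 192.19330343146933, 'k1': -0.07224876177291352, 'extrinsics': array([[-0.22930305,  0.97334026,  0.00537159,  0.23788514],
       [ 0.80390084,  0.19249156, -0.56275256, -0.35553349],
       [-0.54878371, -0.12472265, -0.82660795,  1.39032266],
       [ 0.        ,  0.        ,  0.        ,  1.        ]])}
top {'fx': 406.37015098943874, 'fy': 406.37015098943874, 'cx': 254.5044127488151, 'cy': 188.06400683669798, 'k1': -0.08601490356945367, 'extrinsics': array([[ 0.02389286, -0.99933789, -0.02743938, -0.11830493],
       [-0.98725037, -0.01926543, -0.1580049 ,  0.53179096],
       [ 0.15737165,  0.03086473, -0.987057  ,  0.95099551],
       [ 0.        ,  0.        ,  0.        ,  1.        ]])}
wrist {'fx': 287.23212312458213, 'fy': 287.23212312458213, 'cx': 252.988666686863, 'cy': 193.90342935354107, 'k1': -0.0698765346844187, 'T_tool_cam': array([[ 6.01667732e-04, -9.53842583e-01, -3.00306452e-01,
         8.48795731e-02],
       [ 9.99999605e-01,  3.77376928e-04,  8.04875515e-04,
        -1.68844677e-03],
       [-6.54395813e-04, -3.00306818e-01,  9.53842433e-01,
         1.96147287e-02],
       [ 0.00000000e+00,  0.00000000e+00,  0.00000000e+00,
         1.00000000e+00]])}
```

View pics/scene0.png

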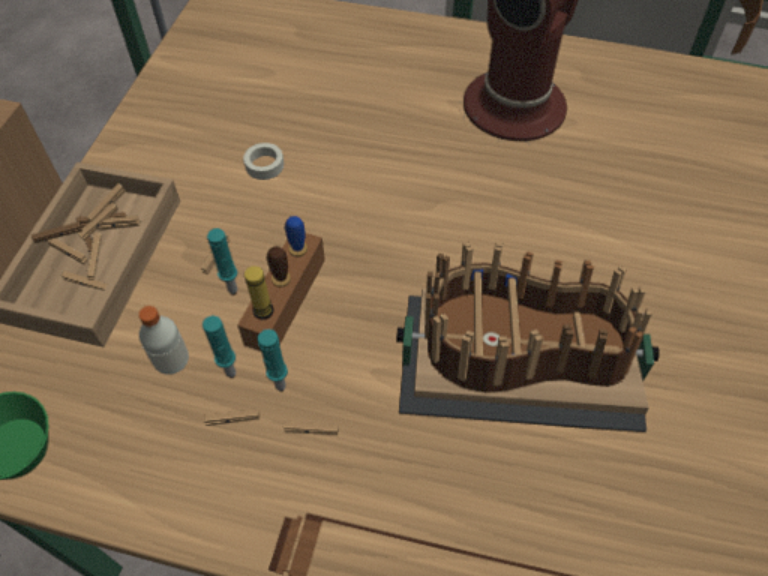

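View pics/top0.png

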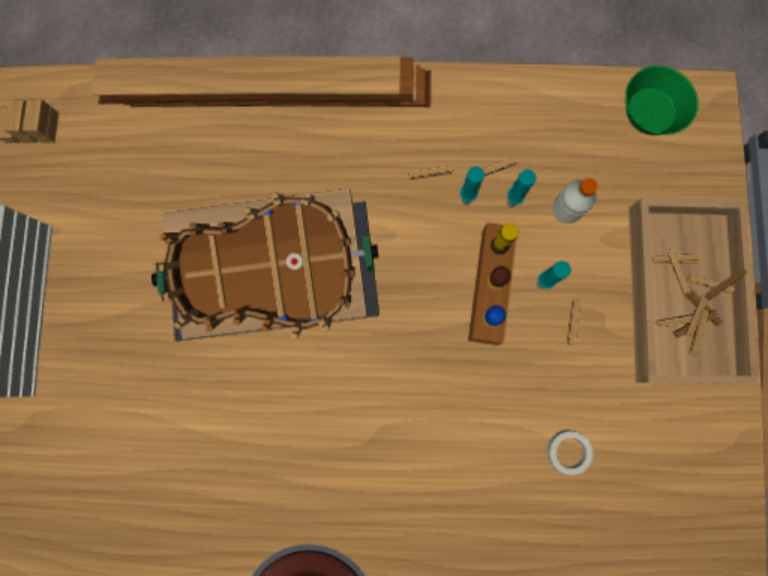

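View pics/wrist0.png

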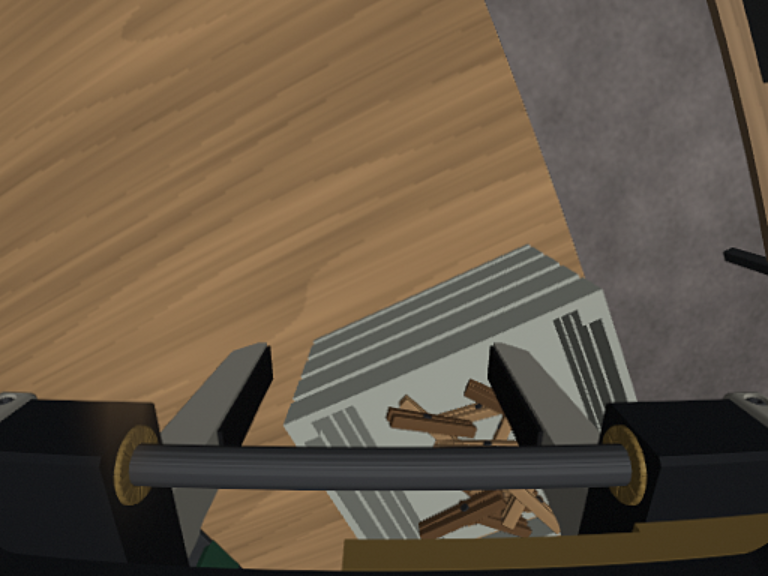

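The candidates for the probe, in 768x576 picture pixels, are:
- **Yellow stick in the rack:** scene (258,290), top (505,238).
- **Turquoise look-alikes, standing outside the rack:** scene (222,258), (219,343), (272,357); top (553,275), (521,188), (472,185).
- **Awl and file in the rack:** brown awl at top (500,277), blue file at top (495,316).

By the description I choose the yellow one. Next I'll measure it and crop in to check.

```bash
cat > h.py <<'E'
import numpy as np, cv2
from scipy.spatial.transform import Rotation as Rn
def und(p,cp):
    p=np.atleast_2d(np.asarray(p,float)); K=np.array([[cp['fx'],0,cp['cx']],[0,cp['fy'],cp['cy']],[0,0,1]])
    return cv2.undistortPoints(p.reshape(-1,1,2),K,np.array([cp['k1'],0,0,0.]))[:,0]
def camT(cp,tcp=None,rot=None):
    if 'extrinsics' in cp: return np.linalg.inv(cp['extrinsics'])
    T=np.eye(4);T[:3,:3]=Rn.from_euler('xyz',rot).as_matrix();T[:3,3]=tcp
    return T@cp['T_tool_cam']
def rays(p,cp,T):
    s=und(p,cp); d=np.c_[s,np.ones(len(s))]@T[:3,:3].T
    return T[:3,3],d      # d scaled by depth
def pts(mask,d,cp,T):
    v,u=np.nonzero(mask&(d>0)); o,r=rays(np.c_[u,v],cp,T)
    return o+r*d[v,u][:,None]
def onplane(p,cp,T,z):
    o,r=rays(p,cp,T); return o+r*((z-o[2])/r[:,2])[:,None]
def tri(obs): # [(o,d)]
    A=np.zeros((3,3));b=np.zeros(3)
    for o,d in obs:
        d=d/np.linalg.norm(d);P=np.eye(3)-np.outer(d,d);A+=P;b+=P@o
    x=np.linalg.solve(A,b)
    return x,[np.linalg.norm((np.eye(3)-np.outer(d,d)/(d@d))@(x-o)) for o,d in obs]
def proj(X,cp,T):
    E=np.linalg.inv(T);K=np.array([[cp['fx'],0,cp['cx']],[0,cp['fy'],cp['cy']],[0,0,1]])
    return cv2.projectPoints(np.atleast_2d(X).astype(float),cv2.Rodrigues(E[:3,:3])[0],E[:3,3],K,np.array([cp['k1'],0,0,0.]))[0][:,0]
def hsv(im): return cv2.cvtColor(im,cv2.COLOR_RGB2HSV)
def big(m):
    n,l,s,c=cv2.connectedComponentsWithStats(m.astype(np.uint8)); i=1+np.argmax(s[1:,4]); return l==i,c[i],s[i]
def planefit(P):
    for k in range(6):
        c=np.median(P,0) if k==0 else P.mean(0); n=np.linalg.svd(P-P.mean(0),full_matrices=False)[2][2]; r=np.abs((P-P.mean(0))@n); 
        P=P[r<max(2*np.median(r),1e-3)]
    n=n*np.sign(n[2]); return P.mean(0),n,r.std()
E
python3 - <<'E'
from h import *
from rig import optics
V={}
for n in("scene","top"):
    z=np.load(f"pics/{n}0.npz");cp=optics.camera_params(n);V[n]=(z['im'],z['d'],cp,camT(cp))
obsr=[]
for n,(im,d,cp,T) in V.items():
    H=hsv(im)
    y,c,s=big((H[...,0]>22)&(H[...,0]<34)&(H[...,1]>200)&(H[...,2]>90)); P=pts(y,d,cp,T)
    print(n,'yellow',c,s,'zmax',np.percentile(P[:,2],[5,50,95]))
    top=P[P[:,2]>P[:,2].max()-.01]; print(' top pts mean',top.mean(0),len(top),'all',P.mean(0))
    r,c,s=big(((H[...,0]<6)|(H[...,0]>174))&(H[...,1]>170)&(H[...,2]>120)&(np.hypot(np.arange(512)[None]-(196 if n=='top' else 328),np.arange(384)[:,None]-(174 if n=='top' else 226))<15))
    print(' red',c,s,pts(r,d,cp,T).mean(0)); o,rr=rays(c,cp,T); obsr.append((o,rr[0]))
    cu,cv=(337,159) if n=='top' else (172,193)
    cv2.imwrite(f"pics/crop_{n}.png",cv2.resize(im[cv-45:cv+45,cu-60:cu+60,::-1],(720,540),interpolation=2))
print('red tri',tri(obsr))
im,d,cp,T=V['top']
H=hsv(im)
# rack top points & plate: sample points
v,u=np.mgrid[0:384,0:512]
P=pts(np.ones_like(d,bool),d,cp,T).reshape(-1,3) if (d>0).all() else None
print(P is not None)
E
```

```text
Traceback (most recent call last):
  File "h.py", line 29, in big
    n,l,s,c=cv2.connectedComponentsWithStats(m.astype(np.uint8)); i=1+np.argmax(s[1:,4]); return l==i,c[i],s[i]
                                                                      ~~~~~~~~~^^^^^^^^^
ValueError: attempt to get argmax of an empty sequence
```

```bash
cat > m.py <<'E'
from h import *
from rig import optics
V={}
for n in("scene","top"):
    z=np.load(f"pics/{n}0.npz");cp=optics.camera_params(n);V[n]=(z['im'],z['d'],cp,camT(cp))
E
python3 - <<'E'
from m import *
print(hsv(V['scene'][0])[180:215:4,172],hsv(V['top'][0])[150:170:3,338], hsv(V['top'][0])[174,190:202],hsv(V['scene'][0])[226,322:336])
for n,(im,d,cp,T) in V.items():
    cu,cv=(337,159) if n=='top' else (172,193)
    cv2.imwrite(f"pics/crop_{n}.png",cv2.resize(im[cv-45:cv+45,cu-60:cu+60,::-1],(720,540),interpolation=2))
print((V['top'][1]==0).mean())
E
```

```text
[[ 23 149 169]
 [ 23 151 167]
 [ 25 152  77]
 [ 24 153  80]
 [ 22 139  79]
 [ 25 138  72]
 [ 24 140  69]
 [ 22 101  48]
 [ 11 144  62]] [[ 25 255 166]
 [ 25 255 169]
 [ 25 255 171]
 [ 24 255 152]
 [ 25 255  94]
 [ 16 109  35]
 [ 14 180 123]] [[ 16 106 161]
 [ 25  31 181]
 [ 32  24 180]
 [  9  61 175]
 [  2 181 169]
 [  1 231 168]
 [  2 241 167]
 [  1 237 166]
 [  5 101 176]
 [ 22  27 178]
 [ 26  24 184]
 [ 19  60 153]] [[ 23  41 155]
 [ 38  21 179]
 [ 26  24 179]
 [  9  60 162]
 [  3 145 139]
 [  0 188 136]
 [  0 196 134]
 [  1 186 137]
 [  5 115 146]
 [ 16  38 155]
 [ 17  77 100]
 [ 17 107 134]
 [ 17 107 141]
 [ 16 101 136]]
0.003926595052083333
```

View pics/crop_scene.png

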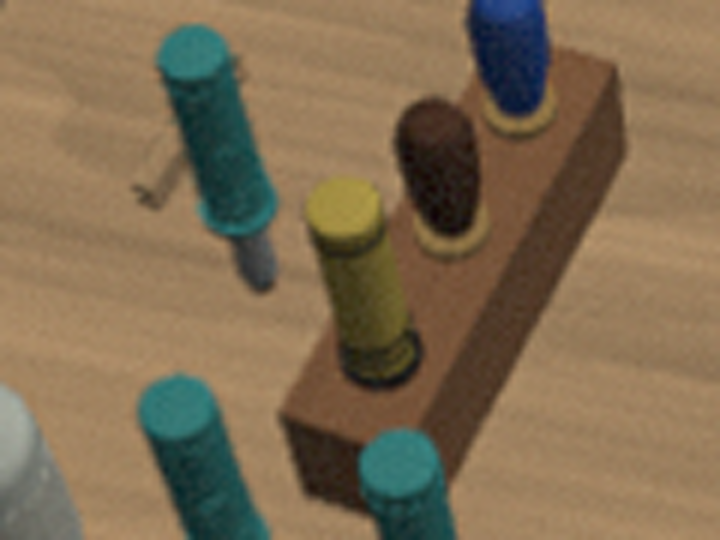

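View pics/crop_top.png

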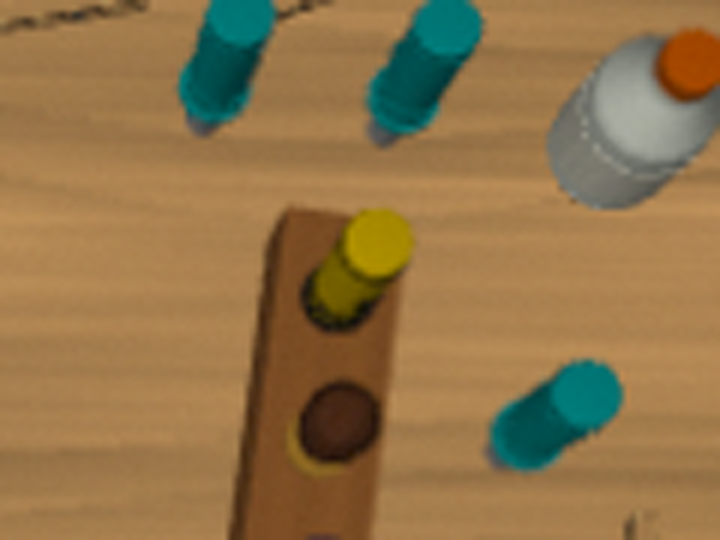

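The crops show the yellow handle with its black flange sitting on the rack's top, in the end hole. Its cap is at scene (345,205) and top (378,243) in crop pixels. The three turquoise ones stand outside the rack. Now I'll measure positions.

```bash
cat > m2.py <<'E'
from m import *
cap=[];obsr=[];res={}
for n,(im,d,cp,T) in V.items():
    H=hsv(im).astype(int); g=np.hypot(np.arange(512)[None]-(337 if n=='top' else 171),np.arange(384)[:,None]-(155 if n=='top' else 190))<22
    ym=(H[...,0]>19)&(H[...,0]<30)&(H[...,1]>(200 if n=='top' else 125))&g
    capm,c,s=big(ym&(H[...,2]>(125 if n=='top' else 130)))
    P=pts(capm,d,cp,T); print(n,'cap px',c,s,'pts',np.median(P,0),np.percentile(P[:,2],[10,90]))
    o,r=rays(c,cp,T);cap.append((o,r[0]))
    g=np.hypot(np.arange(512)[None]-(196 if n=='top' else 328),np.arange(384)[:,None]-(174 if n=='top' else 226))<12
    rm,c,s=big(((H[...,0]<8)|(H[...,0]>172))&(H[...,1]>110)&(H[...,2]>125)&g)
    print(' red px',c,s,pts(rm,d,cp,T).mean(0));o,r=rays(c,cp,T);obsr.append((o,r[0]))
print('cap tri',tri(cap),onplane(c,cp,T,.155)); print('red tri',tri(obsr))
def cloud(n):
    im,d,cp,T=V[n]; v,u=np.mgrid[0:384,0:512]; o,r=rays(np.c_[u.ravel(),v.ravel()].astype(float),cp,T)
    return (o+r*d.ravel()[:,None]).reshape(384,512,3)
red=tri(obsr)[0]
for n in V:
    C=cloud(n); H=hsv(V[n][0]).astype(int)
    # plate points around dot, exclude sticks by iteratively fitting
    D=np.linalg.norm(C-red,axis=2); m=(D<.08)&(np.abs(C[...,2]-red[2])<.022)
    P=C[m]; c0,nn,sd=planefit(P); print(n,'plate',c0,nn,sd,len(P),'tilt',np.arccos(nn[2]))
    t=(np.abs(C[...,2])<.01)&(C[...,0]>.3)&(C[...,0]<.8);print(' table z',np.median(C[t][:,2]))
    # rack top
    m=(np.abs(C[...,2]-.06)<.006)&(np.hypot(C[...,0]-.55,C[...,1]+.4)<.25); mm,c,s=big(m)
    P=C[mm];print(' rack',P.mean(0),len(P),np.median(P[:,2])); rc=cv2.minAreaRect((P[:,:2]*1000).astype(np.float32));print(rc)
E
python3 m2.py
```

```text
scene cap px [168.75757576 181.7979798 ] [163 177  13  10  99] pts [ 0.59599293 -0.29536385  0.15547476] [0.15326504 0.15746408]
 red px [327.7 225.4] [326 224   5   3  10] [0.56350505 0.035287   0.05950024]
top cap px [339.62 153.86] [335 149  11  11 100] pts [ 0.59519646 -0.29497323  0.15454446] [0.15227182 0.15687373]
 red px [195.64705882 173.94117647] [194 172   5   5  17] [0.56324023 0.03620576 0.05859865]
cap tri (array([ 0.59530431, -0.29468629,  0.15499825]), [np.float64(0.0004767090179798668), np.float64(0.0004767090179798409)]) [[0.54467407 0.01879294 0.155     ]]
red tri (array([0.56319524, 0.03569475, 0.0591703 ]), [np.float64(0.0004063126923546715), np.float64(0.0004063126923546572)])
scene plate [0.53904526 0.03161819 0.05106272] [-0.27247537 -0.03987445  0.96133615] 0.00028949821359840834 1197 tilt 0.2789824267551458
 table z 0.0011118382790961112
 rack [ 0.5484993  -0.28225189  0.06063283] 1053 0.06056423123311239
((537.3997192382812, -286.8165588378906), (52.27204513549805, 192.62733459472656), 82.31015014648438)
top plate [0.56538456 0.03436369 0.05850866] [-0.27051737 -0.04013217  0.96187825] 0.00038018278128579974 2723 tilt 0.27700706647493123
 table z 0.00014671274333111217
 rack [ 0.52734776 -0.28280028  0.0602866 ] 1135 0.060186473958422027
((536.4149780273438, -287.5343933105469), (51.05501174926758, 188.67066955566406), 82.5487060546875)
```

```bash
cat >> h.py <<'E'
GY=np.array([.131,.991,0]); 
def pose(z,yhint):
    z=np.asarray(z,float)/np.linalg.norm(z); y=np.asarray(yhint,float); y=y-z*(y@z); y/=np.linalg.norm(y)
    R=np.c_[np.cross(y,z),y,z]; return R,Rn.from_matrix(R).as_euler('xyz')
E
python3 - <<'E' 2>&1 | tail -40
import io,contextlib
with contextlib.redirect_stdout(io.StringIO()):
    from m2 import *
from rig import ik,monitor
# objects above 0.09 near rack
C=cloud('top'); m=(C[...,2]>.09)&(C[...,2]<.2)&(np.hypot(C[...,0]-.6,C[...,1]+.33)<.22)
n,l,s,c=cv2.connectedComponentsWithStats(m.astype(np.uint8))
for i in range(1,n):
    if s[i,4]>8:
        P=C[l==i];P=P[P[:,2]>np.percentile(P[:,2],95)-.012]; print('tall',np.median(P,0),s[i,4])
# clamps max heights
m=(np.hypot(C[...,0]-.56,C[...,1]-.09)<.2)&(C[...,2]>.1); P=C[m]; print('clamps',P[:,2].max(),np.percentile(P[:,2],99))
nrm=np.array([-.2715,-.040,.9615]);nrm/=np.linalg.norm(nrm)
g=np.array([.595,-.2948,.0])
for sgn in(1,-1):
    R,e=pose([0,0,-1],sgn*GY)
    for z in(.29,.36,.5): print(sgn,z,e,ik(g+[0,0,z],e))
    S=red
    # board y axis (along body): perp to normal, from plate
    for yh in (GY,np.array([1,-.1,0])):
        R,e=pose(-nrm,sgn*yh)
        for h in(0,.1,.2): print(' spot',sgn,yh,h,ik(S+nrm*(.118+.1673+h-.005),e))
print(monitor.current_clock())
E
```

```text
tall [ 0.53421392 -0.28606304  0.12846023] 155
tall [ 0.47651682 -0.27861638  0.12809403] 143
clamps 0.17676883487939554 0.17354170191336524
1 0.29 [3.14159265 0.         3.01016494] [ 0.39082098  0.75157598  0.06486345  1.5061208  -0.05718225  0.88574756
  1.9138142 ]
1 0.36 [3.14159265 0.         3.01016494] [ 0.32737446  0.6825575   0.18015609  1.43922289 -0.13209221  1.03164785
  1.97524841]
1 0.5 [3.14159265 0.         3.01016494] [ 0.20517766  0.60450425  0.43087698  1.22780486 -0.24522755  1.35960969
  2.05854918]
 spot 1 [0.131 0.991 0.   ] 0 [-0.03278461  0.43205648 -0.08037956  2.07267033  0.06017459  0.36083466
  1.29507902]
 spot 1 [0.131 0.991 0.   ] 0.1 [-0.22113958  0.2513151   0.16861245  2.01250827 -0.11315757  0.60669015
  1.47006592]
 spot 1 [0.131 0.991 0.   ] 0.2 [-0.40227675  0.10519921  0.35937824  1.90108042 -0.08317792  0.86657065
  1.44474485]
 spot 1 [ 1.  -0.1  0. ] 0 [-0.2406119   0.43717035  0.20827687  2.07867547 -0.30798548  0.37160424
  0.09993714]
 spot 1 [ 1.  -0.1  0. ] 0.1 [-0.43125166  0.26600517  0.43854149  2.01800353 -0.25337287  0.61871434
  
[... 537 characters left out ...]
.131 0.991 0.   ] 0 [-0.4866055   0.48230032  0.56611717  2.08552783 -0.70858712  0.45303438
 -1.08613942]
 spot -1 [0.131 0.991 0.   ] 0.1 [-0.6562412   0.30782444  0.74691614  2.02335062 -0.43208608  0.65385615
 -1.3396345 ]
 spot -1 [0.131 0.991 0.   ] 0.2 [-0.7997628   0.13058625  0.82566776  1.90929739 -0.18039871  0.87481906
 -1.5865387 ]
 spot -1 [ 1.  -0.1  0. ] 0 [ 0.19701131  0.45680162 -0.4019641   2.06605457  0.45054322  0.40521492
  2.49563305]
 spot -1 [ 1.  -0.1  0. ] 0.1 [ 0.72819029  0.44259003 -1.14333503  1.98883628  0.66490863  0.77621167
  2.27131215]
 spot -1 [ 1.  -0.1  0. ] 0.2 [ 0.85439249  0.22684511 -1.13942984  1.87312152  0.29677696  0.91049612
  2.63412017]
0.15
```

```bash
python3 - <<'E' 2>&1 | grep tall
from m2 import *
C=cloud('top'); m=(C[...,2]>.09)&(C[...,2]<.2)&(np.hypot(C[...,0]-.6,C[...,1]+.33)<.22)
n,l,s,c=cv2.connectedComponentsWithStats(m.astype(np.uint8))
for i in range(1,n):
    if s[i,4]>8:
        P=C[l==i];P=P[P[:,2]>np.percentile(P[:,2],95)-.012]; print('tall',np.median(P,0),s[i,4])
E
```

```text
tall [ 0.68072175 -0.24574053  0.1491694 ] 191
tall [ 0.67834162 -0.32136976  0.14980745] 204
tall [ 0.67429671 -0.41937217  0.13006702] 265
tall [ 0.59438258 -0.2947387   0.15418437] 194
tall [ 0.53976822 -0.36935679  0.14947221] 199
tall [ 0.53421392 -0.28606304  0.12846023] 155
tall [ 0.47651682 -0.27861638  0.12809403] 143
```

```bash
python3 - <<'E'
from h import *
from rig import env,optics,monitor
R,e=pose([0,0,-1],GY)
env.move_pose([.5952,-.2948,.46],e)
env.set_gripper(.65,f_grip=45)
tp,tr=monitor.current_tcp_pos(),monitor.current_tcp_rot()
im,d=optics.get_image('wrist')
np.savez('pics/w1.npz',im=im,d=d,tp=tp,tr=tr);cv2.imwrite('pics/w1.png',cv2.resize(im[:,:,::-1],(768,576)))
print(tp,tr,monitor.current_clock(),monitor.current_width(),monitor.current_wrist_force())
cp=optics.camera_params('wrist');T=camT(cp,tp,tr)
print(proj([[.5952,-.2948,.155],[.5952,-.2948,.0605]],cp,T)*1.5)
E
```

```text
[ 0.59518375 -0.29483426  0.45998428] [ 3.14157309e+00 -1.26712225e-05  3.01008836e+00] 4.2 0.6461224691691441 [-0.1031407  -1.10096128  0.56673825]
[[381.18819242 284.6078328 ]
 [380.72047423 254.54266134]]
```

View pics/w1.png

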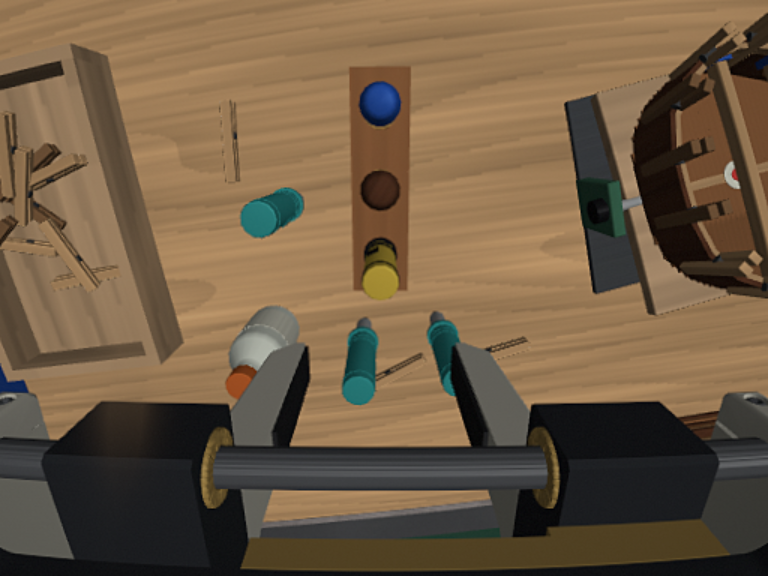

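The wrist view shows the yellow cap at about (381,281), against a predicted (381,285). The rack lines up with the picture, so the yaw is right. I'll measure the cap precisely, then grasp.

```bash
python3 - <<'E'
from h import *
from rig import optics
z=np.load('pics/w1.npz');im,d,tp,tr=z['im'],z['d'],z['tp'],z['tr']
cp=optics.camera_params('wrist');T=camT(cp,tp,tr)
H=hsv(im).astype(int)
g=np.zeros(d.shape,bool);g[150:205,235:275]=1
y=(H[...,0]>19)&(H[...,0]<32)&(H[...,1]>120)&g
m,c,s=big(y&(H[...,2]>130));P=pts(m,d,cp,T)
print(c,s,np.median(P,0),onplane(c,cp,T,.155))
m=(d>0)&g; 
P=pts(np.abs(d-.0)>0,d,cp,T);P=P[(np.abs(P[:,2]-.06)<.006)&(np.hypot(P[:,0]-.54,P[:,1]+.288)<.12)&(np.abs(P[:,1]+.288)<.05)]
print(cv2.minAreaRect((P[:,:2]*1000).astype(np.float32)),np.median(P[:,2]))
E
```

```text
[253.43478261 188.08237986] [242 177  24  23 437] [ 0.59347999 -0.29534713  0.15514215] [[ 0.59333232 -0.29527733  0.155     ]]
((534.0576782226562, -288.02923583984375), (49.45620346069336, 189.74559020996094), 82.46744537353516) 0.06041944883435507
```

```bash
python3 - <<'E'
from h import *
from rig import env,optics,monitor
R,e=pose([0,0,-1],GY)
p=np.array([.5943,-.2951,.36])
env.servo_line(p,.15,e); p[2]=.2908
env.servo_line(p,.08)
f0=monitor.current_wrist_force()
env.set_gripper(0.0,f_grip=45)
print(monitor.current_width()*93,f0,monitor.current_wrist_force(),monitor.current_tcp_pos(),monitor.current_clock())
p[2]=.37; env.servo_line(p,.06)
print(monitor.current_width()*93,monitor.current_wrist_force(),monitor.current_clock())
p[2]=.50; env.servo_line(p,.15)
env.sleep(.2)
print(monitor.current_width()*93,monitor.current_wrist_force(),monitor.current_moment(),monitor.current_clock())
tp,tr=monitor.current_tcp_pos(),monitor.current_tcp_rot()
im,d=optics.get_image('wrist')
np.savez('pics/w2.npz',im=im,d=d,tp=tp,tr=tr);cv2.imwrite('pics/w2.png',cv2.resize(im[:,:,::-1],(768,576)))
cp=optics.camera_params('wrist');T=camT(cp,tp,tr)
print(proj(tp+np.array([[0,0,-.2853],[0,0,-.2253],[0,0,-.2733]]),cp,T)*1.5)
E
```

```text
25.75543326492128 [ 0.59654533  0.09341747 -0.26570431] [-0.67016064  0.07670584  0.6126825 ] [ 0.59433534 -0.29504154  0.29086571] 6.6833
25.26590473494611 [-0.22356574  0.55129404 -0.25035481] 8.15
25.61333306082206 [-0.27104169  0.07345164 -0.67038366] [ 0.04000355 -0.01817239 -0.03259741] 9.3667
[[380.98345688 294.11249595]
 [381.52296405 329.71263588]
 [381.07304659 300.01786756]]
```

View pics/w2.png

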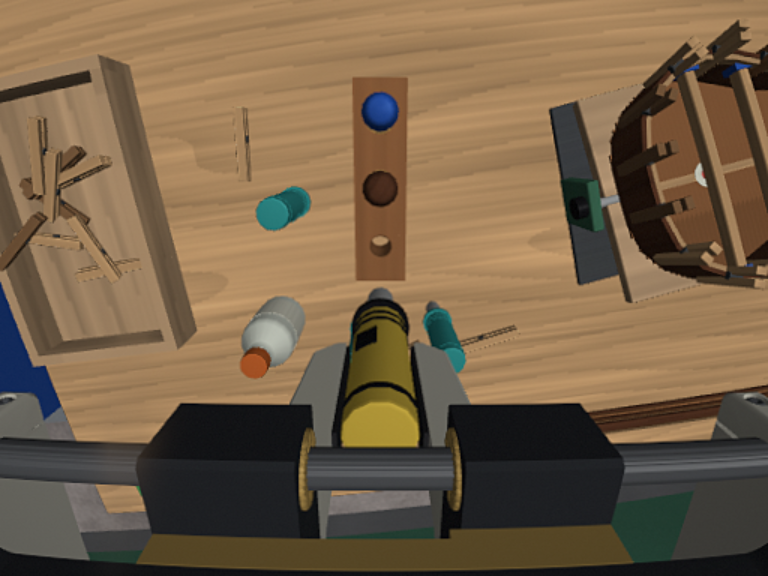

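Grasped and lifted cleanly: the width is 25.6 mm and the hole is empty. The nose tip is at about (380,289), within a few pixels of the prediction. Next I'll go to a hover along the spot's normal.

```bash
cat >> h.py <<'E'
SP=np.array([.5632,.0357,.0592]); NR=np.array([-.2715,-.040,.9615]);NR/=np.linalg.norm(NR)
def shot(tag,names=('wrist','scene','top')):
    from rig import optics,monitor
    for n in names:
        tp,tr=monitor.current_tcp_pos(),monitor.current_tcp_rot()
        im,d=optics.get_image(n)
        np.savez(f'pics/{tag}_{n}.npz',im=im,d=d,tp=tp,tr=tr)
        cv2.imwrite(f'pics/{tag}_{n}.png',cv2.resize(im[:,:,::-1],(768,576)))
def force(n=20):
    from rig import env,monitor
    F=[]
    for i in range(n): F.append(monitor.current_wrist_force()); env.sleep(.01)
    return np.mean(F,0)
E
python3 - <<'E'
from h import *
from rig import env,optics,monitor
R,e=pose(-NR,GY); print(e)
env.servo_line(SP+NR*(.2853+.17),.25,e)
env.sleep(.2)
print(monitor.current_tcp_pos(),SP+NR*(.2853+.17),monitor.current_clock(),force(),monitor.current_q())
env.servo_line(SP+NR*(.2853+.10),.15)
shot('w3')
print(monitor.current_clock())
E
```

```text
[3.06627872 0.2678866  3.01016494]
[0.43987483 0.01676863 0.49691761] [0.43957335 0.01748613 0.49701594] 11.1583 [ 0.08899957  0.0466543  -1.2520396 ] [-0.32565539  0.13824689  0.2805262   1.93247586 -0.08836608  0.80114456
  1.44864447]
12.0917
```

View pics/w3_wrist.png

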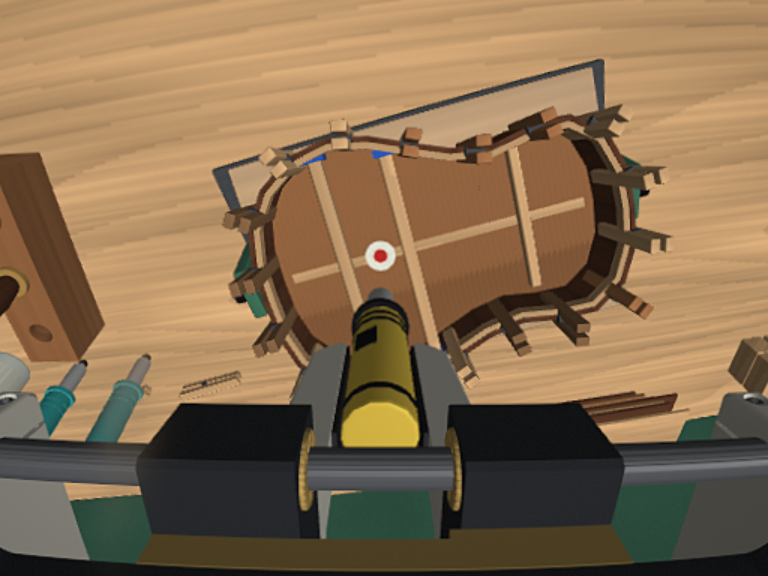

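View pics/w3_scene.png

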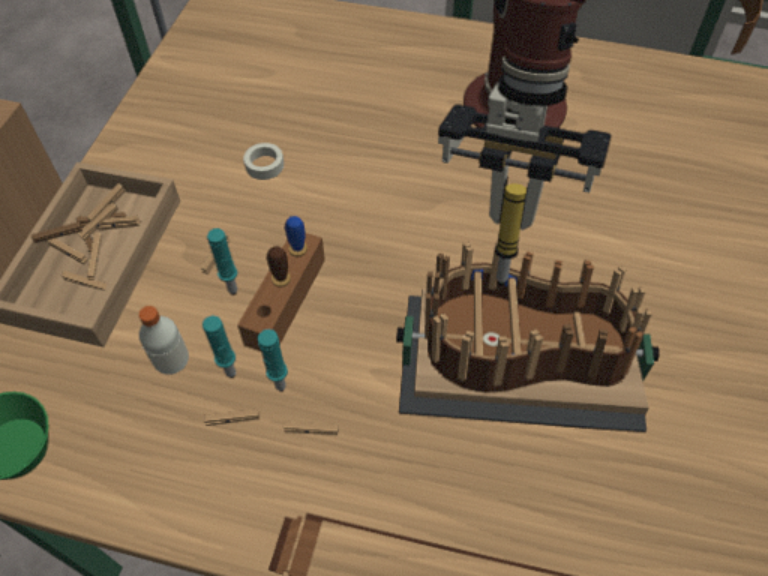

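View pics/w3_top.png

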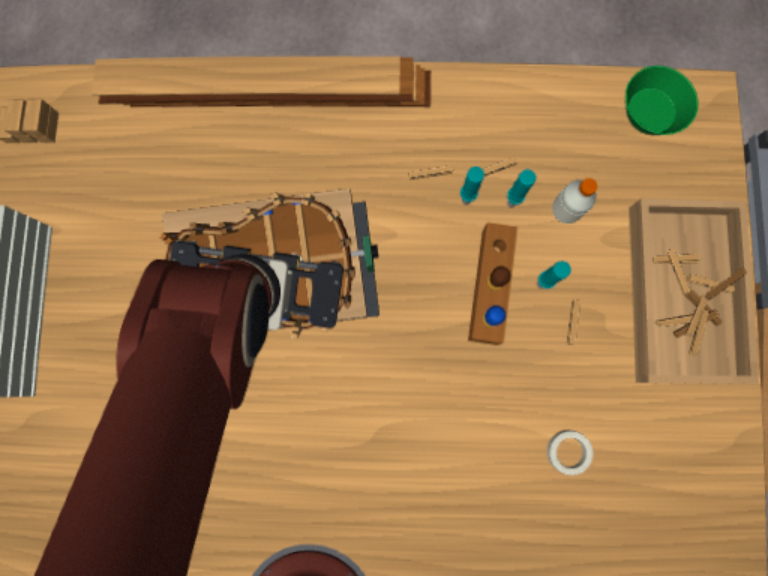

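The hover looks good. The dot is at wrist (380,256), with the tip above it at (380,289), in the gap between the sticks. Next I'll check normal and lateral offset from the wrist depth.

```bash
python3 - <<'E'
from h import *
from rig import optics
z=np.load('pics/w3_wrist.npz');im,d,tp,tr=z['im'],z['d'],z['tp'],z['tr']
cp=optics.camera_params('wrist');T=camT(cp,tp,tr)
R=Rn.from_euler('xyz',tr).as_matrix(); print('tp',tp,SP+NR*.3853)
H=hsv(im).astype(int);g=np.zeros(d.shape,bool);g[155:187,235:272]=1
rm,c,s=big(((H[...,0]<8)|(H[...,0]>172))&(H[...,1]>130)&g)
o,r=rays(c,cp,T); dot=o+r[0]*((SP-o)@NR)/(r[0]@NR)
print('dot px',c*1.5,s,'pred',proj(SP,cp,T)*1.5,'world',dot,pts(rm,d,cp,T).mean(0))
v,u=np.mgrid[0:384,0:512]; o,r=rays(np.c_[u.ravel(),v.ravel()].astype(float),cp,T); C=(o+r*d.ravel()[:,None]).reshape(384,512,3)
h=(C-SP)@NR; q=(C-SP); lat=np.linalg.norm(q-h[...,None]*NR,axis=2)
m=(np.abs(h)<.02)&(lat<.09)&(d>0)&(v<190); c0,nn,sd=planefit(C[m]); print('plate n',nn,NR,'angle to -tool z',np.degrees(np.arccos(-nn@R[:,2])),'tool xy comps',nn@R[:,0],nn@R[:,1],sd,m.sum(),'height at SP',(c0-SP)@nn)
# sticks: points at 36..53 mm above plate surface
m=(h>.045)&(h<.054)&(lat<.06)&(d>0)&(v<250)
P=C[m]-SP; 
# body axes: long stick direction by each cluster
yb=np.array([.131,.991,0]);
n_,l,s_,c_=cv2.connectedComponentsWithStats(m.astype(np.uint8))
for i in range(1,n_):
    if s_[i,4]>150:
        Q=C[l==i]-SP; dd=np.linalg.svd(Q-Q.mean(0),full_matrices=False)[2][0]; 
        perp=np.cross(NR,dd); perp/=np.linalg.norm(perp); perp*=np.sign(perp[1]); print('stick',Q.mean(0),dd,'signed dist along perp',(Q@perp).min(),(Q@perp).max(),np.median(Q@perp),s_[i,4], (Q@NR).max())
# tip
tipw=tp+R[:,2]*.2853; print('tip pred px',proj(tipw,cp,T)*1.5)
np.set_printoptions(suppress=True)
cv2.imwrite('pics/w3c.png',cv2.resize(im[150:240,200:320,::-1],(720,540),interpolation=2))
cv2.imwrite('pics/w3s.png',cv2.resize(np.load('pics/w3_scene.npz')['im'][110:230,280:400,::-1],(600,600),interpolation=2))
cs=optics.camera_params('scene');Ts=camT(cs)
ax=lambda z:tp+R[:,2]*(.2853-z)
print('scene pred: tip, flange57, cap150',proj([ax(0),ax(.0575),ax(.15)],cs,Ts),'in crop',(proj([ax(0),ax(.0575),ax(.15)],cs,Ts)-[280,110])*5)
E
```

```text
tp [0.45885965 0.02017349 0.43011204] [0.4585803  0.02028642 0.42970402]
dot px [379.97058824 255.32352941] [250 167   8   8  51] pred [[380.72122762 256.99574388]] world [0.56170383 0.03523976 0.05875838] [0.5615896  0.03523528 0.05897712]
plate n [-0.27074063 -0.04050871  0.96179964] [-0.2715279  -0.04000411  0.96159881] angle to -tool z 0.096485342015272 tool xy comps -0.0016194105796934026 -0.00046186423003798577 0.00027054094607621975 8669 height at SP -0.00039780172764374217
stick [-0.01943565  0.02141751  0.04667332] [0.9513924  0.14325657 0.2726354 ] signed dist along perp 0.01905756572186268 0.02918869372500511 0.023990145252460786 822 0.0518739660859784
stick [-0.02642943 -0.02898748  0.0424823 ] [0.95425168 0.11696572 0.27517768] signed dist along perp -0.031127071174953048 -0.020078589976008924 -0.025211700360318893 587 0.051731034610882284
tip pred px [[381.15045063 292.88587731]]
scene pred: tip, flange57, cap150 [[333.72832524 189.27216157]
 [337.47335468 166.19641584]
 [344.08699815 125.06376829]] in crop [[268.64162621 396.36080787]
 [287.3667734  280.9820792 ]
 [320.43499075  75.31884143]]
```

View pics/w3c.png

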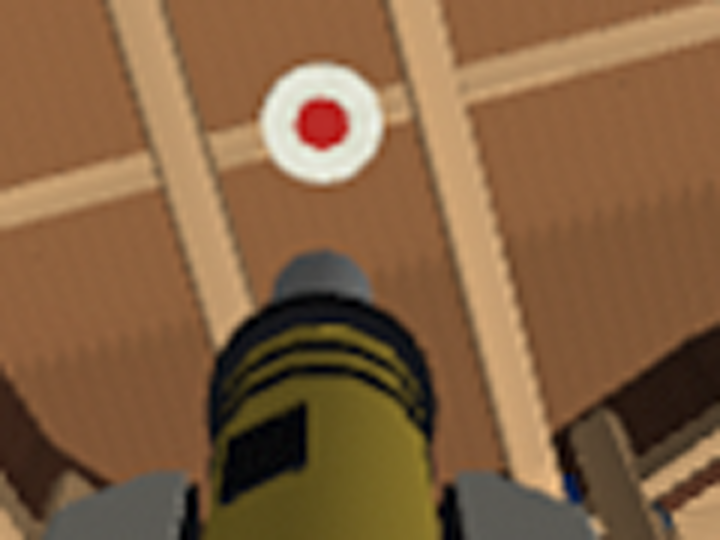

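View pics/w3s.png

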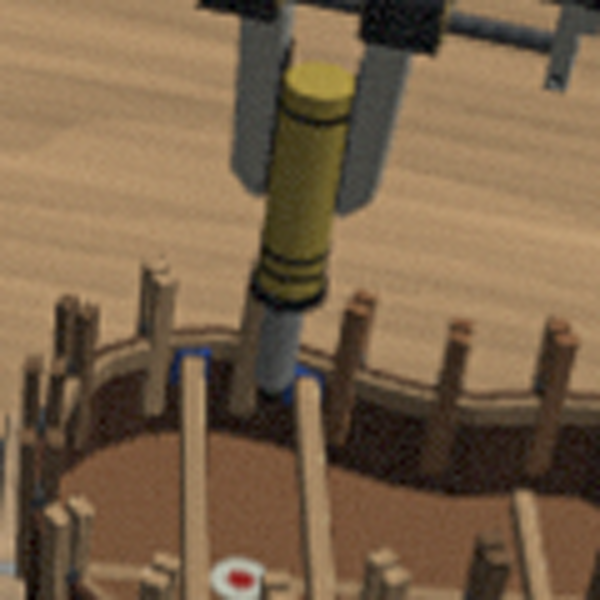

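```bash
python3 - <<'E'
from h import *
from rig import optics
from scipy.optimize import least_squares
z=np.load('pics/w3_wrist.npz');im,d=z['im'],z['d']
cp=optics.camera_params('wrist');T=cp['T_tool_cam']
H=hsv(im).astype(int);g=np.zeros(d.shape,bool);g[195:300,220:290]=1
m=(H[...,0]>19)&(H[...,0]<34)&(H[...,1]>120)&g
P=pts(m,d,cp,T);P=P[(P[:,2]>.14)&(P[:,2]<.22)&(P[:,0]>0)]; print(len(P),P.min(0),P.max(0))
f=lambda a:np.hypot(P[:,0]-a[0]-a[1]*(P[:,2]-.1673),P[:,1]-a[2]-a[3]*(P[:,2]-.1673))-.013
s=least_squares(f,[0,0,0,0],loss='soft_l1',f_scale=.001);print('x0,slope x,y0,slope y',s.x,np.abs(s.fun).mean(), 'at tip',s.x[0]+s.x[1]*.118,s.x[2]+s.x[3]*.118)
E
```

```text
1922 [ 0.00044874 -0.01395344  0.1400073 ] [0.01487339 0.0116726  0.21987814]
x0,slope x,y0,slope y [ 0.00017627  0.00659185 -0.00123747 -0.0034152 ] 0.00026113469710004435 at tip 0.0009541064291525861 -0.0016404635902527247
```

The in-hand axis is square within 0.4°, and the alignment estimates agree to about 1 mm. I'll descend to 15 mm above the dot and look again.

```bash
python3 - <<'E'
from h import *
from rig import env,optics,monitor
S=np.array([.5624,.0362,.0590]);S[2]=SP[2]-((S-SP)[:2]@NR[:2])/NR[2]
print(S)
R,e=pose(-NR,GY)
env.servo_line(S+NR*(.2853+.09),.1,e)
f=force(15);print('free',f,f@NR)
env.servo_line(S+NR*(.2853+.015),.06)
env.sleep(.3);f=force(15);print('in',f,f@NR)
shot('w4',('wrist','scene'))
print(monitor.current_clock(),monitor.current_tcp_pos()-S-NR*.3003)
z=np.load('pics/w4_wrist.npz');im,d,tp,tr=z['im'],z['d'],z['tp'],z['tr']
cp=optics.camera_params('wrist');T=camT(cp,tp,tr)
cv2.imwrite('pics/w4c.png',cv2.resize(im[150:240,200:320,::-1],(720,540),interpolation=2))
cs=optics.camera_params('scene');p=proj(SP,cs,camT(cs))[0].astype(int);print(p)
cv2.imwrite('pics/w4s.png',cv2.resize(np.load('pics/w4_scene.npz')['im'][p[1]-80:p[1]+40,p[0]-60:p[0]+60,::-1],(600,600),interpolation=2))
E
```

```text
[0.5624    0.0362    0.0589949]
free [ 0.05317702  0.10498288 -1.37221406] -1.3381581955426176
in [-0.02416579  0.13808063 -1.53160448] -1.4717511479504133
14.3917 [-6.02469985e-06  1.69098204e-05  3.05819620e-05]
[327 225]
```

View pics/w4c.png

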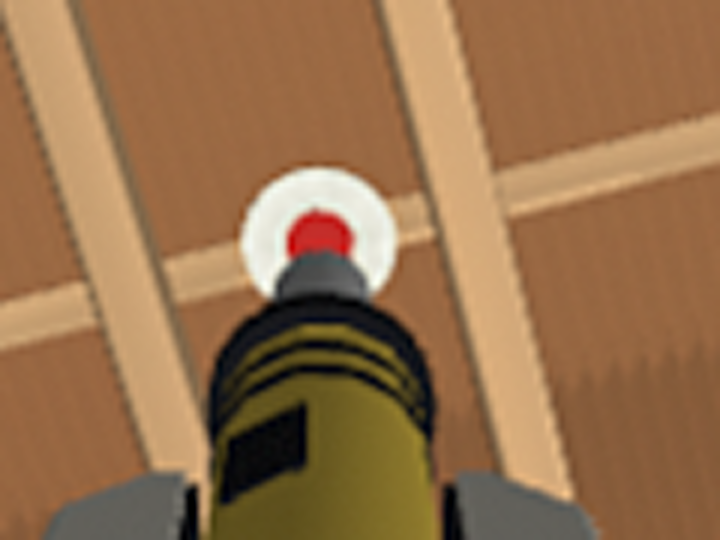

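View pics/w4s.png

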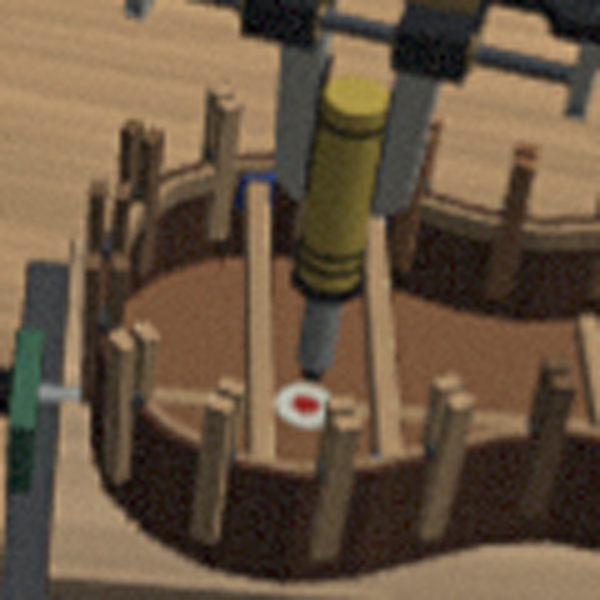

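```bash
python3 - <<'E'
from h import *
from rig import optics
z=np.load('pics/w4_scene.npz');im,d,tp,tr=z['im'],z['d'],z['tp'],z['tr']
cp=optics.camera_params('scene');T=camT(cp);R=Rn.from_euler('xyz',tr).as_matrix()
ax=lambda s:tp+R[:,2]*(.2853-s)
H=hsv(im).astype(int)
g=np.zeros(d.shape,bool);g[155:222,318:350]=1
y=(H[...,0]>19)&(H[...,0]<32)&(H[...,1]>115)&g
# full-res silhouette of the probe via depth: points within 20 mm of axis
P=np.full(im.shape,np.nan);v,u=np.nonzero(d>0);o,r=rays(np.c_[u,v].astype(float),cp,T);P[v,u]=o+r*d[v,u][:,None]
q=P-ax(0);s=q@-R[:,2];lat=np.linalg.norm(q+s[...,None]*R[:,2],axis=2)
m=(lat<.022)&g
for a,b in((-.006,0.004),(.004,.01),(.015,.025),(.025,.035),(.035,.045),(.062,.075),(.075,.09)):
    mm=m&(s>a)&(s<b)
    if mm.sum()<3: print(a,b,'none');continue
    v,u=np.nonzero(mm); c=np.array([u.mean(),v.mean()])
    # surface points: compare with axis in plane perpendicular to view
    o,rr=rays(c,cp,T); dirn=rr[0]/np.linalg.norm(rr[0]); n=np.cross(dirn,R[:,2]);n/=np.linalg.norm(n)
    print(a,b,mm.sum(),'axis sideways offset mm (dir',n.round(2),')',((o-ax(0))@n)*1e3)
for n_,k in(('axis',0),):
    o,rr=rays(proj(SP,cp,T),cp,T);n=np.cross(rr[0]/np.linalg.norm(rr[0]),R[:,2]);n/=np.linalg.norm(n)
    gd=np.hypot(np.arange(512)[None]-327.7,np.arange(384)[:,None]-225.4)<8
    mm,c,st=big(((H[...,0]<8)|(H[...,0]>172))&(H[...,1]>110)&(H[...,2]>110)&gd);o,rr=rays(c,cp,T)
    print('dot',c,st,((o-ax(0))@n)*1e3,n)
Q=P[m&(s>.015)&(s<.05)]; 
from scipy.optimize import least_squares
def fit(a,b,rad):
    mm=m&(s>a)&(s<b);t=(P[mm]-tp)@R
    f=lambda k:np.hypot(t[:,0]-k[0],t[:,1]-k[1])-rad
    print(a,b,len(t),least_squares(f,[0,0],loss='soft_l1',f_scale=.001).x*1e3)
fit(.015,.05,.008);fit(.064,.085,.013);fit(.09,.14,.013)
print('dot in tool frame mm',((pts(mm,d,cp,T).mean(0) if 0 else P[int(c[1]),int(c[0])])-tp)@R*1e3,(SP-tp)@R*1e3)
E
```

```text
-0.006 0.004 none
0.004 0.01 10 axis sideways offset mm (dir [ 0.01 -1.   -0.04] ) -0.27015785423881405
0.015 0.025 27 axis sideways offset mm (dir [ 0.01 -1.   -0.04] ) -1.1223706775857223
0.025 0.035 42 axis sideways offset mm (dir [ 0.01 -1.   -0.04] ) -5.050864314982424
0.035 0.045 27 axis sideways offset mm (dir [ 0.01 -1.   -0.04] ) -0.9311680213629204
0.062 0.075 61 axis sideways offset mm (dir [ 0.01 -1.   -0.04] ) 0.20579223670583677
0.075 0.09 79 axis sideways offset mm (dir [ 0.01 -1.   -0.04] ) -0.25009208114988124
dot [327.7 225.4] [326 224   5   3  10] 0.5289679648857066 [ 0.01463911 -0.999191   -0.0374571 ]
0.015 0.05 107 [-2.11874088  1.02022083]
0.064 0.085 107 [-2.40383988  0.37034549]
0.09 0.14 374 [-2.42482221 -0.11407273]
dot in tool frame mm [  0.33303832  -2.60099332 301.02530066] [ -0.86508611  -0.41985905 300.3379755 ]
```

```bash
python3 - <<'E'
from h import *
from rig import env,optics,monitor
S=np.array([.5622,.0356,0]);S[2]=SP[2]-((S-SP)[:2]@NR[:2])/NR[2]
go=lambda h,v:env.servo_line(S+NR*(.2853+h),v)
go(.015,.02); go(.004,.03); env.sleep(.3)
f0=force(40);print('base',f0,f0@NR)
for h in(.002,.0005,-.001,-.002,-.003,-.004):
    go(h,.01); env.sleep(.15); f=force(25)-f0
    print(h,'fn %.2f'%(f@NR),f.round(2),'dz',((monitor.current_tcp_pos()-S)@NR-.2853)*1e3,monitor.current_clock())
    if f@NR>2.4: break
E
```

```text
base [ 0.08722806 -0.16769052 -1.28012751] -1.2479456318546953
0.002 fn 0.00 [-0.    0.12  0.01] dz 2.0231572565848066 16.5
0.0005 fn -0.10 [-0.15  0.28 -0.13] dz 0.5191245635117747 17.1583
-0.001 fn 0.57 [0.06 0.09 0.61] dz -0.9466030708752404 17.8167
-0.002 fn 0.91 [0.12 0.43 1.  ] dz -1.968934027400171 18.425
-0.003 fn 1.67 [-0.27  0.17  1.67] dz -2.968259956702468 19.0333
-0.004 fn 1.86 [-0.12  0.35  1.92] dz -3.9729587194846094 19.6417
```

```bash
python3 - <<'E'
from h import *
from rig import env,optics,monitor
S=np.array([.5622,.0356,0]);S[2]=SP[2]-((S-SP)[:2]@NR[:2])/NR[2]
f0=np.array([.087,-.168,-1.28])
for h in(-.005,-.0058):
    env.servo_line(S+NR*(.2853+h),.008); env.sleep(.2); f=force(50)-f0
    print(h,'fn %.2f'%(f@NR),f.round(2),((monitor.current_tcp_pos()-S)@NR-.2853)*1e3,monitor.current_clock(),monitor.current_width()*93)
shot('w5',('wrist','scene'))
im=np.load('pics/w5_wrist.npz')['im']
cv2.imwrite('pics/w5c.png',cv2.resize(im[150:240,200:320,::-1],(720,540),interpolation=2))
p=(327,225)
cv2.imwrite('pics/w5s.png',cv2.resize(np.load('pics/w5_scene.npz')['im'][p[1]-50:p[1]+25,p[0]-45:p[0]+45,::-1],(720,600),interpolation=2))
E
```

```text
-0.005 fn 2.44 [-0.18  0.11  2.5 ] -4.988875995733444 20.5333 25.284681301438678
-0.0058 fn 2.95 [-0.21  0.18  3.01] -5.7842947407323315 21.4 25.37695852323715
```

View pics/w5c.png

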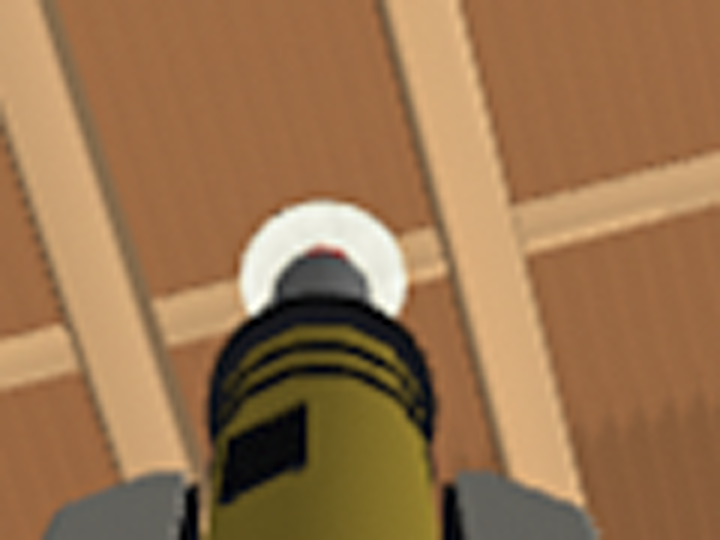

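View pics/w5s.png

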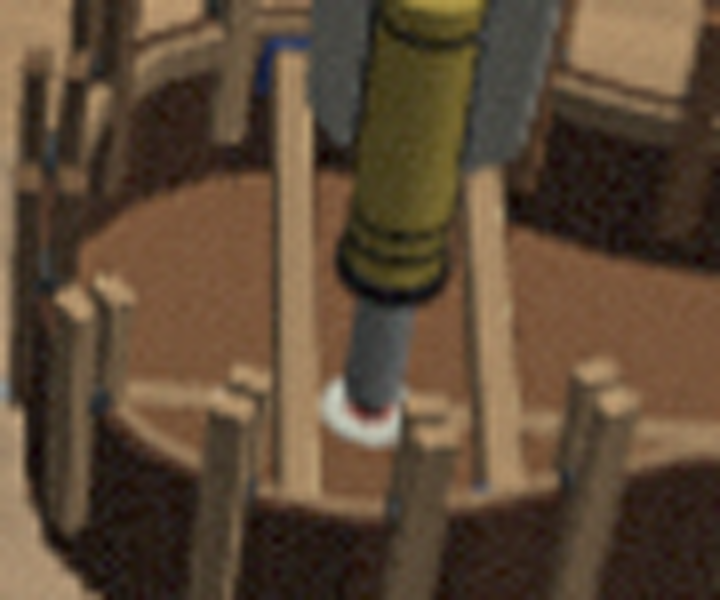

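```bash
python3 - <<'E'
from h import *
from rig import optics
a=np.load('pics/w5_scene.npz')['im'][205:240,305:350,::-1];b=np.load('pics/scene0.npz')['im'][205:240,305:350,::-1]
cv2.imwrite('pics/z5.png',np.hstack([cv2.resize(x,(396,308),interpolation=cv2.INTER_NEAREST) for x in(a,b)]))
a=np.load('pics/w5_wrist.npz')['im'][175:210,235:280,::-1]
cv2.imwrite('pics/z5w.png',cv2.resize(a,(720,560),interpolation=cv2.INTER_NEAREST))
cp=optics.camera_params('scene');T=camT(cp);q=np.load('pics/w5_scene.npz');tp=q['tp'];R=Rn.from_euler('xyz',q['tr']).as_matrix()
print('tip pred by tcp',(proj(tp+R[:,2]*(.2853-.005),cp,T)-[305,205]+.5)*8.8, 'dot SP',(proj(SP,cp,T)-[305,205]+.5)*8.8)
c=tp+R[:,2]*(.2803); th=np.linspace(0,2*np.pi,9)[:-1]
print((proj([c+.005*(R[:,0]*np.cos(t)+R[:,1]*np.sin(t)) for t in th],cp,T)-[305,205]+.5)*8.8)
print('nose bottom rim',(proj([c-R[:,2]*.007+.008*(R[:,0]*np.cos(t)+R[:,1]*np.sin(t)) for t in th],cp,T)-[305,205]+.5)*8.8)
E
```

```text
tip pred by tcp [[205.42834629 183.39060504]] dot SP [[205.88026863 183.82422526]]
[[210.34326164 170.14176655]
 [223.03276413 177.70735654]
 [225.45687239 188.64043371]
 [216.12228526 196.54288947]
 [200.47766432 196.73278835]
 [187.76121588 189.09275238]
 [185.44096213 178.15108573]
 [194.80249628 170.32307563]]
nose bottom rim [[216.72993097 141.31208341]
 [237.12012171 153.37483155]
 [241.08364754 170.84692968]
 [226.10959498 183.5101051 ]
 [200.91865344 183.81056724]
 [180.45858727 171.55649816]
 [176.76339288 154.06241477]
 [191.80732812 141.59055821]]
```

View pics/z5.png

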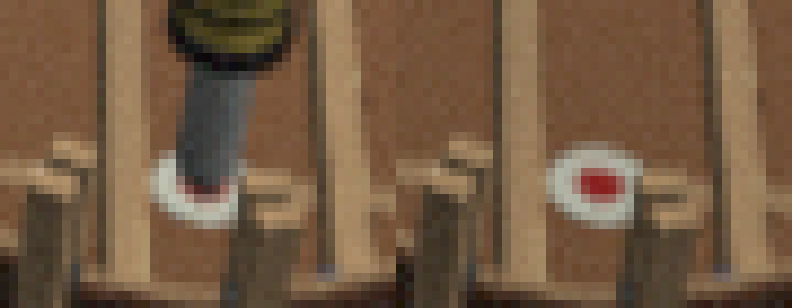

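View pics/z5w.png

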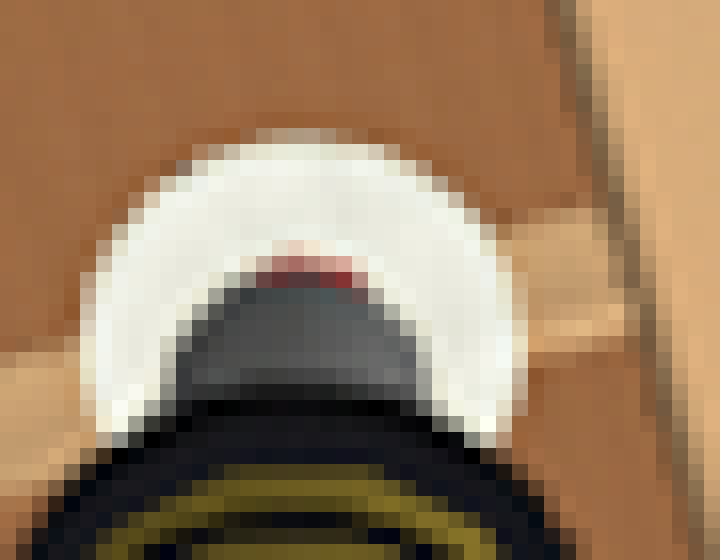

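The final views show the tip on the dot. From the robot side and from the far side, only thin red slivers show around the tip. The nose is clear of both sticks. One last force check over a second, then hand in.

```bash
python3 - <<'E'
from h import *
from rig import env,order,monitor
f0=np.array([.087,-.168,-1.28])
f=force(80)-f0;print('fn %.2f'%(f@NR),f.round(2),monitor.current_tcp_pos(),monitor.current_width()*93,monitor.current_clock())
if 2.4<f@NR<3.6: print(order.close_job(),monitor.current_clock())
E
```

```text
fn 2.85 [-0.12  0.18  2.94] [0.48632579 0.02444418 0.32767877] 25.31870507038329 22.1667
the job is handed in; nothing more can be done
the job is handed in; nothing more can be done
```

I took the yellow probe from the rack's end hole, lowered it along the back's normal (about 16° tilt) between the sticks, and pressed its tip onto the red dot. I handed the job in at about 22 s of the 45 s allowed, with the arm still holding the probe there.

**Force and plunger:** the last readings were 2.85–2.95 N along the normal with under 0.25 N sideways. The force curve puts the plunger about 4.7–4.9 mm in, and the grip was steady at 25.3 mm.

**Squareness:** before descent, the probe's axis in the hand measured within about 0.4° of the tool axis. The plate normal from three camera views agreed to about 0.1–0.2°.

**Clearance:** in the last scene picture the nose was clear of both sticks, and I saw nothing else displaced. I did not measure the cradle's tilt again after pressing.

**Disagreement:** the cameras differ on where the tip sits across the body (world x). The wrist view puts it 0.5–1.5 mm too far from the robot. The coarse scene view (about 3.5 mm per pixel in that direction) suggests up to 2.6 mm too near. Either way the tip's centre is on the 12 mm dot, and along the body (world y) the views agree to within about 1 mm.

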